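# Load freshly painted cover plates into the drying box with a spatula

### The job

Put every freshly painted cover plate on the bench into the drying box: lever its cover up with the spatula blade and leave it wide open, then slide the spatula under each plate, carry it in and set it down flat and right way up on the box floor, side by side. Then lay the spatula back on its rest as you found it, and shut the cover fully. The paint is wet, so never touch a plate with the gripper, and leave everything else on the bench where it is.

Things in the scene. Friction and masses are not known exactly. Their poses are not given: they have to be found in the camera images.
- drying_box: Low open-fronted metal box, fixed. Origin: on the bench under its centre; x points from open front to the hinge at the back, z up. Floor slab 12 mm thick, x = -110 to 100 mm, 328 mm wide in y. Side walls (inner faces y = +-158 mm) and back wall (inner face x = 84 mm) to z = 47 mm; no front wall.
- cover (a joint): Angle of the box's aluminium cover, rad: 0 shut, grows as its front swings up, stop at 1.3. Stiff hinge: stays where left; 2 N lifts its front. No handle: 6 mm sheet 334 mm wide, from the hinge line to 185 mm in front of it, with a 6 mm thick front lip turned down to 26 mm below the hinge line. Shut, a 12 mm slot is left between lip (box x -87, z 24 mm) and floor slab.
- cover_edge (a point): Middle of the lower edge of the cover's front lip; moves with the cover (182 mm in front of the hinge line and 26 mm below it when shut).
- cover_hinge (a point): Middle of the cover's hinge line (box x = 95 mm, z = 50 mm), fixed to the box; axes as the box.
- rest: Fixed wooden rest for the spatula handle: block 30 x 50 mm, 38 mm high, side lips to 52 mm, 34 mm apart. Its origin lies on the bench 60 mm ahead (own +x) of the block's centre: the spatula's frame coincides with it when the spatula lies on the rest.
- spatula: Cranked steel spatula, black handle, 140 g. Origin: below the grip point, level with the blade's underside; x to the blade tip, z up. Handle bar 20 wide, 24 high, axis at z = 50, x = -70 to 30 mm; grip at x = 0. A neck slopes down from it to the blade: 55 wide, 2.5 thick, underside z = 0, x = 65 to tip at 155 mm. Starts on the rest, blade flat on the bench.
- plate1: Freshly painted pressed cover plate, 90 g, on the bench: 90 mm long (x), 88 wide (y), 15 high; a flat 3 mm sheet with its two sides at y = +-42 turned down as 4 mm thick edges that it stands on. Open below at both x ends: a blade goes in there along x (space 80 wide, 12 high). Origin: centre of its underside, on the surface it stands on. Two or three plates are present.
- plate2: Freshly painted pressed cover plate, 90 g, on the bench: 90 mm long (x), 88 wide (y), 15 high; a flat 3 mm sheet with its two sides at y = +-42 turned down as 4 mm thick edges that it stands on. Open below at both x ends: a blade goes in there along x (space 80 wide, 12 high). Origin: centre of its underside, on the surface it stands on. Two or three plates are present.
- plate3: Freshly painted pressed cover plate, 90 g, on the bench: 90 mm long (x), 88 wide (y), 15 high; a flat 3 mm sheet with its two sides at y = +-42 turned down as 4 mm thick edges that it stands on. Open below at both x ends: a blade goes in there along x (space 80 wide, 12 high). Origin: centre of its underside, on the surface it stands on. Two or three plates are present.
- spray_can: Bystander: paint spray can, 66 mm wide, 190 mm tall. Origin: on its underside.
- bolt_jar: Bystander: glass jar with a steel cap, 70 mm wide, 90 mm tall. Origin: on its underside.
- tape_roll: Bystander: roll of paper tape lying flat, 90 mm wide, 24 mm tall. Origin: on its underside.
- hex_nut: Bystander: steel nut, 28 mm wide, 12 mm tall. Origin: on its underside.
- wrench: Bystander: steel wrench lying flat. Origin: on its underside.
- sanding_block: Bystander: cork sanding block 80 x 50 x 30 mm. Origin: on its underside.
- tin: Bystander: open steel tin, 80 mm wide, 80 mm tall. Origin: on its underside.
- brush: Bystander: small brush lying flat. Origin: on its underside.

How it is judged:
By the outcome, as a careful person would: the job done as asked, in the order asked, and still so for the second after the job is handed in, with the robot touching nothing.
Of plate1, plate2, plate3 only 2 to 3 are there at a start; the rules pass over those that are not, and their reading is None.
At some moment in a run one of plate1, plate2, plate3 may be knocked a few centimetres aside while the robot is not near it.
It also fails if it takes over 210 s, if anything falls off the work surface, if the arm or the gripper's body presses on something with over 40 N, if the wrist force passes 120 N, or if a joint passes its speed limit or range.

### The arm

A 6-joint arm with a two-finger parallel gripper is mounted at the origin on the work surface. World frame = base frame: x ahead of the robot, y to its left, z up, the work surface at z = 0. Lengths are in mm, angles in rad, forces in N, time in s.
With the tool pointing down it reaches from about 350 to 975 mm from the base axis. Payload 7.1 kg.
Tool frame: the origin (TCP) lies on the front face of the gripper's body, between the roots of the fingers; the fingertips stand 80 mm ahead of it and the grasp point (between the pads) lies 61 mm ahead of it (env.tips_ahead is the distance from the TCP to the fingertips, in mm); z points along the fingers, y is the line along which they close (so a half turn about z gives the same grasp; the last joint's range is limited). The gripper opens to 88 mm and grips with 3 to 60 N. Pads are 20 mm wide; open, the fingers measure 115 mm over their backs; the gripper's body (75 mm by 178 mm) begins 61 mm behind the grasp point.
Start: joints at [-1.143, 0.423, 1.63, -0, 1.089, -0.019], TCP at [270.066, -563.622, 302.675] pointing down, gripper open.
Joint ranges: [-3, 3], [-0.9, 2.11], [0.09, 2.58], [-1.31, 4.45], [0.11, 2.69], [-2.54, 2.54]. Speed limits (rad/s): [2.39, 2.39, 3.01, 3.14, 3.14, 3.14].

### API

Orientations are given as a unit quaternion [x, y, z, w].
In Python, from station import env, set_gripper, viewer, workorder gives the robot as it stands. Calls block until the motion is done:
- env.reach(position, orientation): joint-space move of the TCP to a pose.
- env.move_l(position, rot=None, rate=150, f_stop=None): straight line of the TCP; rot=None keeps the orientation; rate is the mean speed in mm/s. With f_stop (N) it stops when the force on the tool has changed by that much, and returns True; else False.
- env.move_joints(angles): joint-space move.
- set_gripper(opening): finger opening in mm; the grip force is fixed at half the most; returns when the fingers have stopped.
- env.hold(seconds).
- env.ik(position, orientation): joint angles nearest the present ones, or None.
- env.read_state(): the state.
- viewer.camera(name): name is "scene" or "side" or "wrist"; returns the picture (384x512x3 uint8, blue, green, red); there is no depth.
- viewer.camera_params(name): a dict with "fx", "fy", "cx", "cy" (pixels), "dist" ([k1, k2, p1, p2, k3] as OpenCV has them; the pictures are not rectified), "pose" (4x4, takes a point from camera to world coordinates); the wrist camera has in their place "tool_from_camera" (4x4, takes a point from camera to tool coordinates, whose origin is the TCP and whose axes are the flange's). Camera axes: x right, y up, looking along -z (the intrinsics and any distortion apply to the point x, -y, -z); pixel columns grow to the right and rows downward; lengths in mm; the calibration is good to about 2 mm. A picture is of the moment at which its call begins: read the wrist's pose just before it. camera_params takes no time and is no camera call.
A pose or a line that the arm cannot do raises env.IKError and nothing moves.
- workorder.sign_off(): hands the job in; it is judged then, once.
The state is a dict: "time_s": time; "qpos": joint angles; "dq": joint speeds; "tau": joint torques, N m; "tool_pos": TCP position; "orientation": TCP orientation; "force": force on the tool from outside, world axes, zero at the start; "wrist_torque": the same for the moment, N m; "width": finger opening in mm; "grip_force": force on a finger pad.
Only numpy, scipy, OpenCV 4.12 (cv2) and the standard library are available. Lean on these libraries where they do the work, as an engineer would, in place of code of your own. Each camera call takes 0.05 s, during which the arm holds its last target. There are 200 camera calls.

## Working session

There is one attempt and no reset: what is moved stays moved. The work goes in short steps, each a Python script; the robot and the scene stay as the last script left them, time stands still between calls to the robot, and variables do not carry over. Pictures are saved under pics/ and viewed, at most 14 in all, crops included, and the job is handed in when it is done.

```bash
ls; mkdir -p pics
python3 - <<'E'
from station import env,viewer
import cv2,numpy as np
for n in ("scene","side","wrist"):
    p=viewer.camera_params(n); print(n,{k:np.round(v,3).tolist() for k,v in p.items()})
    cv2.imwrite(f"pics/{n}0.png",viewer.camera(n))
a=[cv2.imread(f"pics/{n}0.png") for n in ("scene","side")]
for n,i in zip(("scene","side"),a): cv2.imwrite(f"pics/{n}0b.png",cv2.resize(i,(800,600),interpolation=cv2.INTER_CUBIC))
s=env.read_state();print(s)
E
```

```text
pics
scene {'fx': 371.744, 'fy': 371.744, 'cx': 258.252, 'cy': 187.059, 'dist': [-0.072, 0.0, 0.0, 0.0, 0.0], 'pose': [[0.349, -0.783, 0.516, 1275.799], [0.937, 0.293, -0.189, -353.476], [-0.003, 0.549, 0.836, 1279.978], [0.0, 0.0, 0.0, 1.0]]}
side {'fx': 438.235, 'fy': 438.235, 'cx': 248.111, 'cy': 190.742, 'dist': [-0.145, 0.0, 0.0, 0.0, 0.0], 'pose': [[0.818, 0.3, -0.491, -192.161], [-0.575, 0.405, -0.711, -1117.316], [-0.014, 0.863, 0.504, 842.137], [0.0, 0.0, 0.0, 1.0]]}
wrist {'fx': 301.894, 'fy': 301.894, 'cx': 255.216, 'cy': 191.159, 'dist': [-0.056, 0.0, 0.0, 0.0, 0.0], 'tool_from_camera': [[-0.001, 0.97, 0.244, 66.075], [1.0, 0.001, 0.0, -1.408], [0.0, 0.244, -0.97, -82.153], [0.0, 0.0, 0.0, 1.0]]}
{'time_s': 0.15, 'qpos': array([-1.14298115e+00,  4.23668734e-01,  1.63046905e+00, -4.13938501e-06,
        1.08859725e+00, -1.89827117e-02]), 'dq': array([ 2.05476335e-03, -2.99583977e-03, -2.27508918e-03, -4.86421456e-05,
       -1.41782024e-03, -2.25348889e-04]), 'tau': array([-7.03422029e-04, -5.44983351e+01, -2.73918217e+01,  6.43335865e-02,
        2.03474506e-02, -5.73877901e-05]), 'tool_pos': array([ 269.95001075, -563.34181042,  302.09591255]), 'orientation': array([ 9.75149691e-01,  2.21546279e-01, -1.17744811e-04, -5.58929259e-04]), 'force': array([ 0.65274593, -0.24317295,  0.67236292]), 'wrist_torque': array([ 1.60184862e-05,  3.27761310e-02, -2.04102917e-02]), 'grip_force': 0.0, 'width': 88.03281693651518}
```

View pics/scene0b.png

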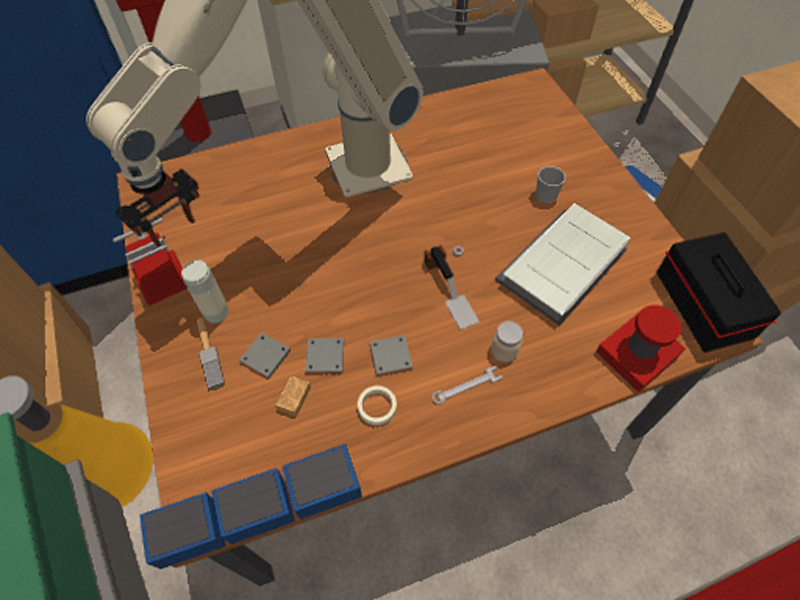

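View pics/side0b.png

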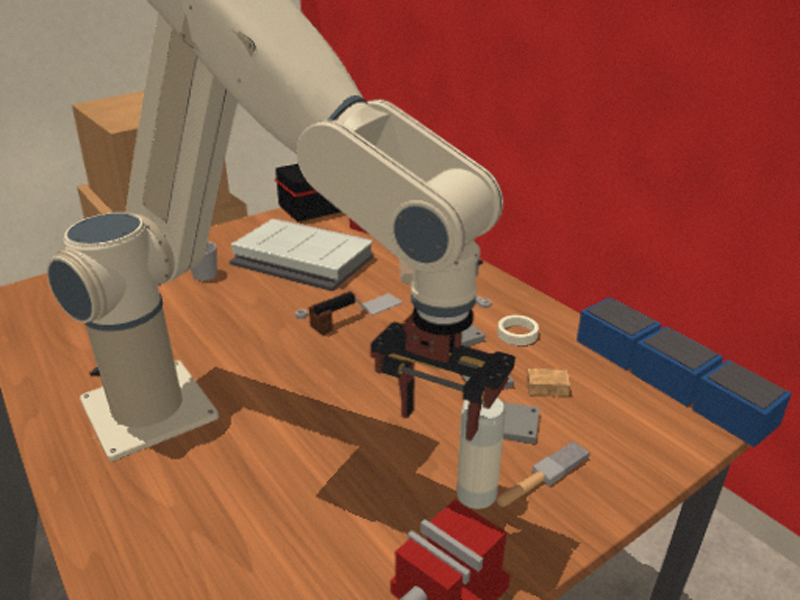

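The scene view (800 scale) shows three plates at (265,355), (325,355) and (391,355). The spatula handle is at (440,262) with the blade at (462,312), the white-covered box is at (565,262), and the jar is at (507,342). Next I'll write the helpers, get rough positions and look with the wrist camera.

```bash
cat > h.py <<'E'
from station import env,set_gripper,viewer,workorder
import cv2,numpy as np
from scipy.spatial.transform import Rotation as R
def campose(n,st=None):
    p=viewer.camera_params(n)
    if n!="wrist": return p,np.array(p["pose"])
    st=st or env.read_state(); T=np.eye(4); T[:3,:3]=R.from_quat(st["orientation"]).as_matrix(); T[:3,3]=st["tool_pos"]
    return p,T@np.array(p["tool_from_camera"])
def K(p): return np.array([[p["fx"],0,p["cx"]],[0,p["fy"],p["cy"]],[0,0,1.]]),np.array(p["dist"],float)
def rays(px,p,T):
    k,d=K(p); u=cv2.undistortPoints(np.array(px,float).reshape(-1,1,2),k,d)[:,0]
    v=np.c_[u[:,0],-u[:,1],-np.ones(len(u))]@T[:3,:3].T
    return T[:3,3],v
def onplane(px,p,T,z=0):
    o,v=rays(px,p,T); return o+v*((z-o[2])/v[:,2])[:,None]
def tri(pxs,cams):
    A=np.zeros((3,3));b=np.zeros(3)
    for px,(p,T) in zip(pxs,cams):
        o,v=rays([px],p,T);v=v[0]/np.linalg.norm(v[0]);M=np.eye(3)-np.outer(v,v);A+=M;b+=M@o
    return np.linalg.solve(A,b)
def down(yaw): # tool pointing down, tool y (closing) perpendicular to heading yaw: tool x along heading
    return (R.from_euler('z',yaw)*R.from_euler('x',np.pi)).as_quat()
def shot(name,n="wrist"):
    st=env.read_state(); c=campose(n,st); im=viewer.camera(n); cv2.imwrite(f"pics/{name}.png",im); np.savez(f"pics/{name}.npz",T=c[1]); return im,c
def load(name,n="wrist"):
    return cv2.imread(f"pics/{name}.png"),(viewer.camera_params(n),np.load(f"pics/{name}.npz")["T"])
E
python3 - <<'E'
from h import *
p,T=campose("scene");s=512/800
d=dict(pl1=(265,355),pl2=(325,355),pl3=(391,355),handle0=(433,248),handle1=(449,280),tip=(469,324),boxA=(575,207),B=(628,240),C=(560,317),D=(500,278),jar=(507,358),can=(212,318),tin=(550,200),nut=(458,251),wr1=(437,398),wr2=(498,375),tape=(377,406),sand=(293,398))
for k,v in d.items():
    print(k,onplane([np.array(v)*s],p,T,50 if 'box' in k or k in'BCD' or 'hand' in k else 0)[0].round())
E
```

```text
pl1 [ 540. -449.    0.]
pl2 [ 592. -310.    0.]
pl3 [ 648. -157.    0.]
handle0 [412.  48.  50.]
handle1 [522.  48.  50.]
tip [635.  59.   0.]
boxA [416. 480.  50.]
B [571. 557.  50.]
C [721. 263.  50.]
D [563. 174.  50.]
jar [756. 108.   0.]
can [ 387. -555.    0.]
tin [331. 457.   0.]
nut [410. 126.   0.]
wr1 [793. -94.   0.]
wr2 [790.  67.   0.]
tape [ 763. -233.    0.]
sand [ 675. -413.    0.]
```

Run:
```python
from h import *
for i,(x,y,z) in enumerate([(420,-400,330),(470,-240,330),(450,60,330),(380,250,420),(480,330,430)]):
    env.reach([x,y,z],down(0.0 if i<3 else 0.45)); env.hold(0.2); shot(f"w{i}")
    print(i,env.read_state()["tool_pos"].round(1))
g=[cv2.imread(f"pics/w{i}.png") for i in range(5)]
cv2.imwrite("pics/m1.png",cv2.resize(np.vstack([np.hstack(g[:2]),np.hstack(g[2:4])]),(800,600),interpolation=cv2.INTER_AREA))
```

```text
0 [ 419.3 -400.9  329.7]
1 [ 469.7 -241.3  329.9]
2 [450.3  59.2 329.9]
3 [380.4 249.1 419.4]
4 [479.4 329.4 430.4]
```

View pics/m1.png

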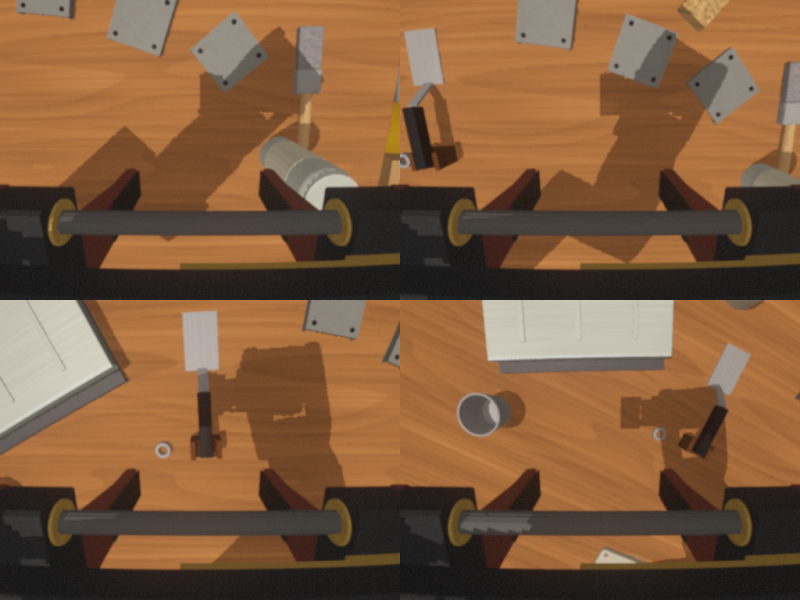

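Tops of w0–w2: three grey plates with corner holes, spatula with the handle toward the robot (blade near (200,340) in the mosaic), and the box with its dark slab protruding on the robot side, so that is the front. I need oblique close-ups to see which plate ends are open.

```bash
cat >> h.py <<'E'
def tilt(yaw,t): return (R.from_euler('z',yaw)*R.from_euler('y',-t)*R.from_euler('x',np.pi)).as_quat()
E
python3 - <<'E'
from h import *
for i,(x,y,z,yw) in enumerate([(330,-400,220,-.05),(400,-300,220,0),(430,-190,220,0)]):
    env.reach([x,y,z+80],tilt(yw,.5)); env.move_l([x,y,z]); env.hold(0.2); shot(f"o{i}"); env.move_l([x,y,z+80])
g=[cv2.imread(f"pics/o{i}.png")[:250] for i in range(3)]
g.append(cv2.imread("pics/w4.png")[:250])
cv2.imwrite("pics/m2.png",np.vstack([np.hstack(g[:2]),np.hstack(g[2:])])[:, :][:, :]); m=cv2.imread("pics/m2.png"); print(m.shape)
cv2.imwrite("pics/m2.png",cv2.resize(m,(800,391),interpolation=cv2.INTER_AREA))
E
```

```text
(500, 1024, 3)
```

View pics/m2.png

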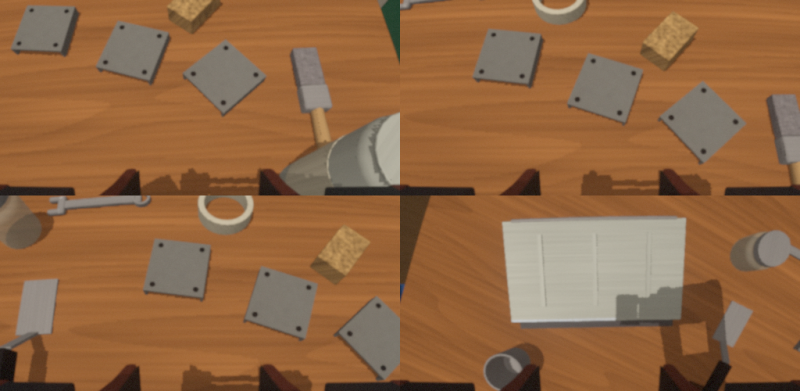

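All three plates are visible in o0–o2, but their edges are too small to read. I'll crop them at higher zoom and fit the plate quads.

```bash
cat >> h.py <<'E'
def quads(im,c,z=15,vmax=150,roi=250,area=(300,6000)):
    hsv=cv2.cvtColor(im,cv2.COLOR_BGR2HSV)
    m=((hsv[...,1]<60)&(hsv[...,2]>70)&(hsv[...,2]<vmax)).astype(np.uint8)*255
    m[roi:]=0; m=cv2.morphologyEx(m,cv2.MORPH_CLOSE,np.ones((5,5)));m=cv2.morphologyEx(m,cv2.MORPH_OPEN,np.ones((5,5)))
    out=[]
    for k in cv2.findContours(m,0,1)[0]:
        a=cv2.contourArea(k)
        if not area[0]<a<area[1]: continue
        w=onplane(k[:,0].astype(float),*c,z)[:,:2]
        (cx,cy),(ww,hh),an=cv2.minAreaRect(w.astype(np.float32))
        touch=(k[:,0,1].min()<=1)or k[:,0,0].min()<=1 or k[:,0,0].max()>=510
        out.append(dict(c=(round(cx,1),round(cy,1)),wh=(round(ww,1),round(hh,1)),a=round(np.deg2rad(an),3),touch=bool(touch),px=k[:,0].mean(0).round(),fill=round(cv2.contourArea(w.astype(np.float32))/(ww*hh),2)))
    return out
E
python3 - <<'E'
from h import *
for n in ("w0","w1","o0","o1","o2"):
    im,c=load(n)
    for q in quads(im,c): print(n,q)
def crop(n,cx,cy): 
    im=cv2.imread(f"pics/{n}.png"); r=cv2.getRectSubPix(im,(100,75),(cx,cy)); return cv2.resize(r,(400,300),interpolation=cv2.INTER_CUBIC)
s=1024/800
cv2.imwrite("pics/m3.png",np.vstack([np.hstack([crop("o0",133*s,50*s),crop("o0",225*s,76*s)]),np.hstack([crop("o2",178*s,(267-195)*s),crop("o2",281*s,(302-195)*s)])]))
E
```

```text
w0 {'c': (348.3, -575.0), 'wh': (154.5, 74.1), 'a': np.float64(1.065), 'touch': False, 'px': array([382., 211.]), 'fill': 0.64}
w0 {'c': (532.8, -574.8), 'wh': (103.1, 44.7), 'a': np.float64(0.061), 'touch': False, 'px': array([395.,  70.]), 'fill': 0.75}
w0 {'c': (542.6, -447.7), 'wh': (84.9, 88.2), 'a': np.float64(0.691), 'touch': False, 'px': array([290.,  66.]), 'fill': 0.84}
w0 {'c': (588.6, -310.1), 'wh': (106.6, 65.4), 'a': np.float64(1.552), 'touch': True, 'px': array([181.,  27.]), 'fill': 0.67}
w0 {'c': (615.0, -156.0), 'wh': (93.1, 24.2), 'a': np.float64(1.517), 'touch': True, 'px': array([59.,  9.]), 'fill': 0.82}
w1 {'c': (384.8, -554.9), 'wh': (106.4, 44.2), 'a': np.float64(1.563), 'touch': False, 'px': array([470., 228.]), 'fill': 0.69}
w1 {'c': (532.1, 65.4), 'wh': (12.4, 59.0), 'a': np.float64(0.788), 'touch': False, 'px': array([ 26., 121.]), 'fill': 0.79}
w1 {'c': (533.5, -568.2), 'wh': (36.4, 101.5), 'a': np.float64(1.568), 'touch': True, 'px': array([498., 118.]), 'fill': 0.61}
w1 {'c': (543.2, -446.1), 'wh': (88.4, 89.5), 'a': np.float64(0.682), 'touch': False, 
[... 1492 characters left out ...]
t64(0.666), 'touch': True, 'px': array([482., 182.]), 'fill': 0.79}
o2 {'c': (576.8, 50.7), 'wh': (60.6, 111.8), 'a': np.float64(1.469), 'touch': False, 'px': array([ 43., 150.]), 'fill': 0.63}
o2 {'c': (594.3, -308.1), 'wh': (86.9, 90.6), 'a': np.float64(1.237), 'touch': False, 'px': array([361., 137.]), 'fill': 0.96}
o2 {'c': (649.5, -157.2), 'wh': (87.1, 90.3), 'a': np.float64(1.433), 'touch': False, 'px': array([228.,  93.]), 'fill': 0.96}
o2 {'c': (724.2, -225.2), 'wh': (65.1, 23.3), 'a': np.float64(1.421), 'touch': False, 'px': array([284.,  39.]), 'fill': 0.51}
o2 {'c': (771.6, -17.6), 'wh': (168.2, 40.9), 'a': np.float64(1.525), 'touch': True, 'px': array([119.,   9.]), 'fill': 0.45}
```

View pics/m3.png

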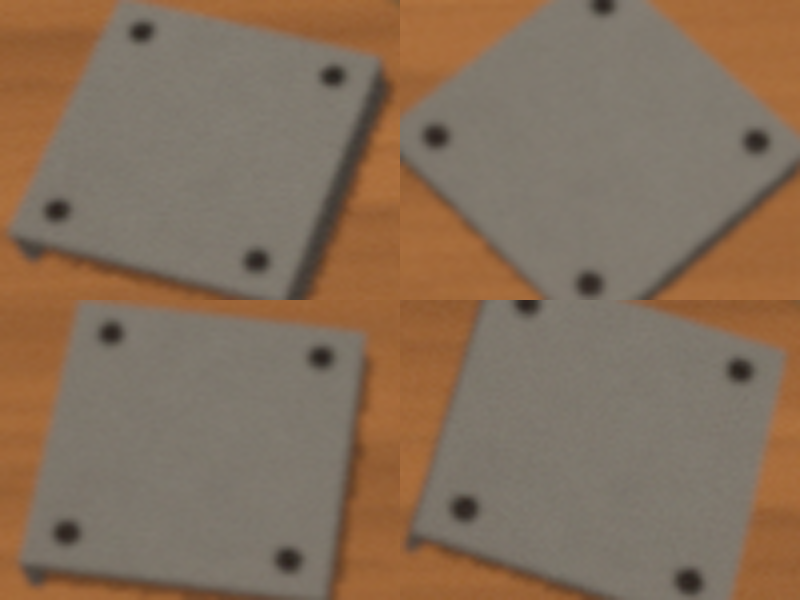

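Crop results: plates B and C show a leg stub at the near-left corner and a thin near edge, so they are open at the robot-facing end. Plate A has a full dark wall on its lower right and is open at its lower left. Insertion headings are therefore about −0.88 (A), −0.33 (B) and −0.135 (C). Next I'll measure the spatula and the box.

Run:
```python
from h import *
print(env.read_state()["time_s"])
def rect(im,roi,f):
    x0,y0,x1,y1=roi; hsv=cv2.cvtColor(im,cv2.COLOR_BGR2HSV).astype(int); m=np.zeros(im.shape[:2],np.uint8)
    m[y0:y1,x0:x1]=f(hsv)[y0:y1,x0:x1]*255; m=cv2.morphologyEx(m,cv2.MORPH_OPEN,np.ones((3,3)))
    k=max(cv2.findContours(m,0,1)[0],key=cv2.contourArea); return k[:,0].astype(float)
blk=lambda h:(h[...,2]<45)
lt=lambda h:(h[...,1]<50)&(h[...,2]>150)
S={}
for n,rh,rb in (("w2",(235,95,285,205),(225,5,290,95)),("w3",(375,120,440,210),(395,45,470,140))):
    im,c=load(n)
    for nm,roi,f,z in (("handle",rh,blk,62),("blade",rb,lt,2.5)):
        k=rect(im,roi,f); 
        b=cv2.minAreaRect(k.astype(np.float32)); w=onplane(k,*c,z)[:,:2]; r=cv2.minAreaRect(w.astype(np.float32))
        print(n,nm,"px",np.round(b,1).tolist() if 0 else b,"world",r); S[n,nm]=(b[0],c)
for nm in("handle","blade"): print(nm,tri([S[n,nm][0] for n in("w2","w3")],[S[n,nm][1] for n in("w2","w3")]).round(1))
# box
for n in("w3","w4"):
    im,c=load(n); hsv=cv2.cvtColor(im,cv2.COLOR_BGR2HSV)
    m=((hsv[...,2]>165)&(hsv[...,1]<60)).astype(np.uint8); m[230:]=0
    k=max(cv2.findContours(m,0,1)[0],key=cv2.contourArea); w=onplane(k[:,0].astype(float),*c,53)
    ap=cv2.approxPolyDP(k,6,True)[:,0]; print(n,"cover",ap.tolist(),onplane(ap.astype(float),*c,53)[:,:2].round().tolist())
    print(cv2.minAreaRect(w[:,:2].astype(np.float32)))
g=[cv2.imread("pics/w4.png")[:230],cv2.imread("pics/w2.png")[:230]]
cv2.imwrite("pics/m4.png",cv2.resize(np.vstack(g),(800,719)[:1]+(600,),interpolation=cv2.INTER_CUBIC))
```

```text
14.2167Traceback (most recent call last):
  File "<stdin>", line 13, in <module>
  File "<stdin>", line 6, in rect
ValueError: max() iterable argument is empty
```

```bash
cat > sp.py <<'E'
from h import *
def rect(im,roi,f):
    x0,y0,x1,y1=roi; hsv=cv2.cvtColor(im,cv2.COLOR_BGR2HSV).astype(int); m=np.zeros(im.shape[:2],np.uint8)
    m[y0:y1,x0:x1]=f(hsv)[y0:y1,x0:x1]*255; m=cv2.morphologyEx(m,cv2.MORPH_OPEN,np.ones((3,3)))
    k=max(cv2.findContours(m,0,1)[0],key=cv2.contourArea); return k[:,0].astype(float)
E
python3 - <<'E'
from sp import *
im,c=load("w2"); hsv=cv2.cvtColor(im,cv2.COLOR_BGR2HSV)
for p in((262,141),(257,50),(264,170),(257,120),(80,70)): print(p,hsv[p[1],p[0]])
blk=lambda h:(h[...,2]<48)
lt=lambda h:(h[...,1]<60)&(h[...,2]>125)
S={}
for n,rh,rb in (("w2",(235,95,285,205),(225,5,290,95)),("w3",(375,120,440,210),(395,45,470,140))):
    im,c=load(n)
    for nm,roi,f,z in (("handle",rh,blk,62),("blade",rb,lt,2.5)):
        k=rect(im,roi,f); 
        b=cv2.minAreaRect(k.astype(np.float32)); w=onplane(k,*c,z)[:,:2]; r=cv2.minAreaRect(w.astype(np.float32))
        print(n,nm,"px",np.round(np.r_[b[0],b[1],b[2]],1),"world",np.round(np.r_[r[0],r[1],r[2]],1)); S[n,nm]=(b[0],c)
for nm in("handle","blade"): print(nm,tri([S[n,nm][0] for n in("w2","w3")],[S[n,nm][1] for n in("w2","w3")]).round(1))
for n in("w3","w4"):
    im,c=load(n); hsv=cv2.cvtColor(im,cv2.COLOR_BGR2HSV)
    m=((hsv[...,2]>100)&(hsv[...,1]<60)).astype(np.uint8); m[230:]=0
    k=max(cv2.findContours(m,0,1)[0],key=cv2.contourArea); w=onplane(k[:,0].astype(float),*c,53)
    ap=cv2.approxPolyDP(k,6,True)[:,0]; print(n,"cover",ap.tolist(),onplane(ap.astype(float),*c,53)[:,:2].round().tolist())
    print(cv2.minAreaRect(w[:,:2].astype(np.float32)))
g=[cv2.imread("pics/w4.png")[:230],cv2.imread("pics/w2.png")[:230]]
cv2.imwrite("pics/m4.png",cv2.resize(np.vstack(g),(668,600),interpolation=cv2.INTER_CUBIC))
E
```

```text
(262, 141) [11 99 49]
(257, 50) [ 15  23 179]
(264, 170) [11 69 63]
(257, 120) [ 17 109  47]
(80, 70) [ 25  22 207]
w2 handle px [259.5 150.    2.    3.   90. ] world [476.9  55.3   3.5   2.3  89.9]
w2 blade px [256.5  54.2  79.5  43.5  88.1] world [591.   58.   95.4  54.6   2.7]
w3 handle px [396.3 166.5  16.3  65.8  27.6] world [463.7  57.6  95.6  26.1   3.1]
w3 blade px [420.3  88.4  32.2  58.6  26.6] world [593.4  58.4  89.2  54.4   3.1]
handle [470.3  53.4  49.5]
blade [593.   58.7   2.6]
w3 cover [[105, 1], [112, 75], [126, 78], [129, 92], [312, 88], [319, 83], [302, 81], [312, 77], [247, 74], [347, 71], [349, 0]] [[490.0, 531.0], [403.0, 488.0], [408.0, 468.0], [391.0, 457.0], [509.0, 222.0], [519.0, 217.0], [511.0, 240.0], [522.0, 229.0], [486.0, 314.0], [551.0, 189.0], [633.0, 231.0]]
((507.5884704589844, 353.70098876953125), (122.75911712646484, 335.62017822265625), 25.22105598449707)
w4 cover [[365, 29], [131, 34], [142, 160], [155, 168], [357, 157]] [[714.0, 272.0], [565.0, 568.0], [403.0, 488.0], [400.0, 465.0], [551.0, 192.0]]
((555.0023193359375, 377.62957763671875), (197.4300537109375, 333.991455078125), 26.817276000976562)
```

View pics/m4.png

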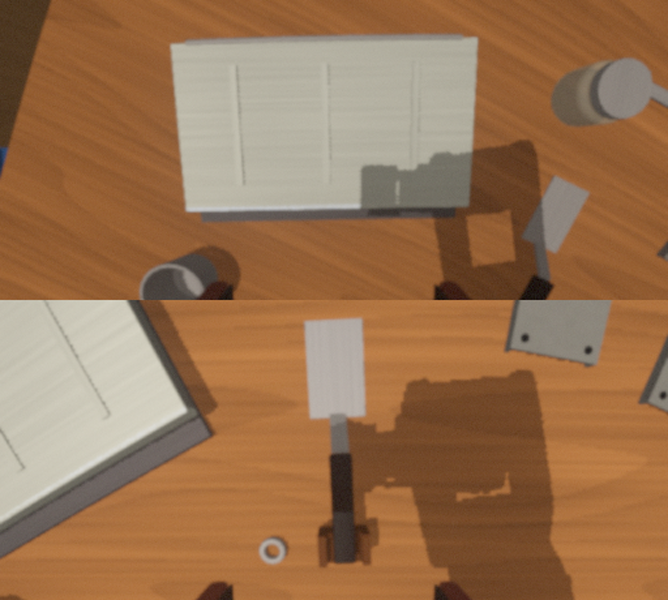

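The mosaic shows the cover quad with corners (w4) at (131,34), (365,29), (357,157) and (142,160), and the dark slab front just below it. The w2 spatula handle runs from (261.5,119) to (264,199). I'll check heights by triangulation.

Run:
```python
from sp import *
_,c2=load("w2");_,c3=load("w3");_,c4=load("w4");s=1/1.3047
print("front L",tri([(112,75),(142,160)],[c3,c4]).round(1),"front R",tri([(347,71),(357,157)],[c3,c4]).round(1))
print("slab front",onplane([(203*s,219*s),(455*s,217*s)],*c4,12).round(1))
h=np.array([(341.5,155),(344,260)])*s; print("handle top z62",onplane(h,*c2,62).round(1))
# handle front end in w3
im,_=load("w3"); k=rect(im,(375,120,440,210),lambda h:h[...,2]<48); b=cv2.boxPoints(cv2.minAreaRect(k.astype(np.float32))); print(b.round(1).tolist())
b=b[np.argsort(b[:,1])]; f,r=b[:2].mean(0),b[2:].mean(0)
print("tri front",tri([h[0],f],[c2,c3]).round(1),"rear",tri([h[1],r],[c2,c3]).round(1))
im,_=load("w2"); k=rect(im,(225,5,290,95),lambda h:(h[...,1]<60)&(h[...,2]>125)); t=onplane(k,*c2,2.5)[:,:2]
top=t[t[:,0]>np.percentile(t[:,0],85)]; print("tip",t[:,0].max().round(1), "blade contour ctr",[ (x,t[abs(t[:,0]-x)<4][:,1].min().round(1),t[abs(t[:,0]-x)<4][:,1].max().round(1)) for x in(570,590,610,625)])
```

```text
front L [403.  488.1  52.2] front R [551.7 188.5  47. ]
slab front [[388.5 473.7  12. ]
 [532.1 181.5  12. ]]
handle top z62 [[512.2  52.8  62. ]
 [417.7  50.3  62. ]]
[[373.79998779296875, 191.89999389648438], [404.3999938964844, 133.5], [418.79998779296875, 141.10000610351562], [388.29998779296875, 199.39999389648438]]
tri front [512.8  52.8  48.4] rear [415.2  50.1  52.4]
tip 639.6 blade contour ctr [(570, np.float64(30.8), np.float64(83.5)), (590, np.float64(31.0), np.float64(84.5)), (610, np.float64(32.5), np.float64(85.5)), (625, np.float64(32.7), np.float64(86.5))]
```

```bash
cat >> h.py <<'E'
BO=np.array([557.5,377.5]);BY=.46
def box(x,y,z): c,s=np.cos(BY),np.sin(BY); return np.array([BO[0]+c*x-s*y,BO[1]+s*x+c*y,z])
GZ=111.
def tcp(p): return np.array(p,float)+[0,0,GZ]           # spatula origin -> TCP
def org(tip,h,d=155): return np.array(tip,float)-d*np.array([np.cos(h),np.sin(h),0]) # spatula origin from point d ahead
def sl(p,h=None,rate=150,f=None): return env.move_l(tcp(p),None if h is None else down(h),rate,f)
SP=np.array([483.,53.,0.]);SH=.045
E
python3 - <<'E'
from h import *
ok=lambda p,h:env.ik(tcp(p),down(h)) is not None
for x,z in((-160,60),(-140,17),(-57,17),(45,207),(70,220)): print("lever",x,z,ok(org(box(x,0,z),BY),BY))
for y in(-104,0,104): print(y,[ok(org(box(x,y,20),BY,113),BY) for x in(-10,-200)])
env.reach(tcp(SP+[0,0,120]),down(SH)); sl(SP+[0,0,40]); sl(SP,rate=60,f=15)
print(env.read_state()["tool_pos"].round(1))
set_gripper(10); s=env.read_state(); print(s["width"],s["grip_force"],s["force"])
sl(SP+[0,0,8],rate=30); sl(SP+[0,0,120]); env.hold(.3); shot("g0"); s=env.read_state(); print(s["width"],s["force"].round(2),s["wrist_torque"].round(3),s["tool_pos"])
shot("g0s","scene"); print(s["time_s"])
g=cv2.imread("pics/g0.png"); cv2.imwrite("pics/g0.png",g)
E
```

```text
lever -160 60 True
lever -140 17 True
lever -57 17 True
lever 45 207 True
lever 70 220 True
-104 [True, True]
0 [True, True]
104 [True, True]
[483.1  53.  110.9]
19.81337727048713 29.984082877635956 [-0.68676545  0.16444083 -0.64071444]
19.996858437553623 [ 0.61 -0.09 -2.06] [-0.013  0.078 -0.001] [482.8107562   53.0063609  230.49493386]
19.4333
```

View pics/g0.png

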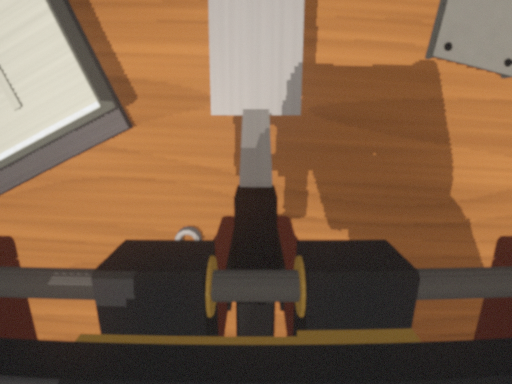

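The spatula is held with its blade ahead. The near blade edge is at row 115, columns 210–301, so I'll check its pose from that, then lever the cover.

Run:
```python
from h import *
im,c=load("g0"); s=env.read_state()
for dz in(-4,2.5,8):
    w=onplane([(210,115),(301,115),(208,3),(304,3)],*c,119.5+dz)-s["tool_pos"]; ch,sh=np.cos(SH),np.sin(SH)
    print(dz,np.c_[w[:,0]*ch+w[:,1]*sh,-w[:,0]*sh+w[:,1]*ch].round(1).tolist())
# go in front of the slot
h=BY
P=lambda x,z,y=0:org(box(x,y,z),h)
env.reach(tcp(SP+[-60,60,150]),down(SH+.2)); sl(P(-175,120),h); sl(P(-145,60)); sl(P(-145,17.0),rate=100); env.hold(.2)
for n in("side","scene"): shot("s1"+n,n)
a=cv2.imread("pics/s1side.png"); b=cv2.imread("pics/s1scene.png"); print(env.read_state()["time_s"],env.read_state()["tool_pos"]-tcp(P(-145,17)))
cv2.imwrite("pics/m5.png",np.hstack([cv2.resize(a[100:260,100:300],(400,320),interpolation=cv2.INTER_CUBIC),cv2.resize(b[100:260,240:440],(400,320),interpolation=cv2.INTER_CUBIC)]))
```

```text
-4 [[65.7, 30.0], [65.6, -27.8], [131.0, 29.3], [131.0, -27.8]]
2.5 [[65.7, 29.0], [65.6, -26.9], [128.8, 28.3], [128.8, -26.8]]
8 [[65.7, 28.2], [65.6, -26.1], [127.0, 27.5], [127.0, -26.0]]
22.9167 [0.21148501 0.15877176 0.44093779]
```

View pics/m5.png

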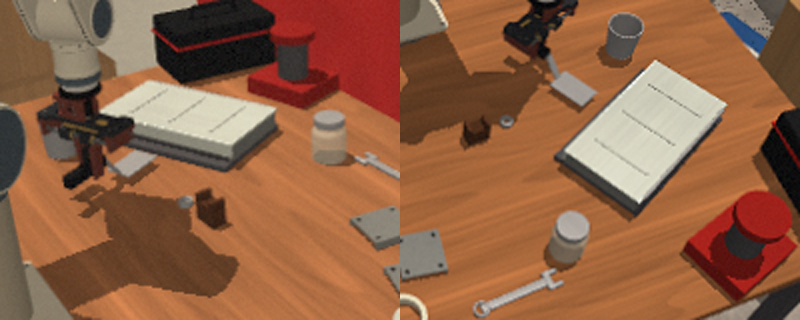

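The blade sits level in front of the slot, so I'll insert it and lever.

Run:
```python
from h import *
h=BY; P=lambda x,z,y=0:org(box(x,y,z),h)
r=sl(P(-55,16.7),rate=60,f=8); s=env.read_state(); print("ins",r,(s["tool_pos"]-tcp(P(-55,16.7))).round(1),s["force"].round(2))
if not r:
    f0=[]
    for a in np.r_[0.02:1.2:16j]:
        ex=95-182*np.cos(a)-26*np.sin(a); ez=50+182*np.sin(a)-26*np.cos(a)
        ov=28+6*a if a<.6 else 32
        # tip limited by sheet underside: point on horizontal line
        zt=ez-2.5+1
        # sheet underside (3 mm under hinge line) x at height zt
        xs=95-((zt-50)+3*np.cos(a))/np.tan(a)-3*np.sin(a) if a>.3 else 1e9
        x=min(ex+ov,xs+3)
        r=sl(P(x,zt),rate=110,f=25); s=env.read_state(); f0.append((round(a,2),round(x),round(zt),r,s["force"].round(1).tolist()))
        if r: break
    print(*f0,sep="\n")
env.hold(.2); shot("s2","side"); shot("s2c","scene"); print(env.read_state()["time_s"])
a=cv2.imread("pics/s2.png"); b=cv2.imread("pics/s2c.png")
cv2.imwrite("pics/m6.png",np.hstack([cv2.resize(a[60:260,80:330],(400,320),interpolation=cv2.INTER_CUBIC),cv2.resize(b[60:260,230:480],(400,320),interpolation=cv2.INTER_CUBIC)]))
```

```text
ins False [-0.3 -0.2 -0. ] [ 0.28  0.11 -1.17]
(np.float64(0.02), -59, 26, False, [-0.0, -0.6, -1.3])
(np.float64(0.1), -60, 41, False, [-0.7, 0.0, -1.9])
(np.float64(0.18), -60, 55, False, [0.4, -1.4, -1.8])
(np.float64(0.26), -58, 69, False, [-0.6, -0.4, -1.9])
(np.float64(0.33), -55, 84, False, [0.5, 0.1, -1.3])
(np.float64(0.41), -52, 98, False, [-0.1, 0.5, -1.6])
(np.float64(0.49), -47, 112, False, [0.4, 0.6, -1.1])
(np.float64(0.57), -41, 125, False, [-0.4, -0.0, -1.2])
(np.float64(0.65), -34, 138, False, [0.2, -0.7, -1.8])
(np.float64(0.73), -26, 150, False, [0.4, -0.6, -1.9])
(np.float64(0.81), -18, 162, False, [0.4, -0.0, -1.1])
(np.float64(0.89), -8, 173, False, [-0.6, 0.0, -1.6])
(np.float64(0.96), 2, 183, False, [0.7, -0.5, -2.1])
(np.float64(1.04), 11, 193, False, [0.0, 0.6, -1.8])
(np.float64(1.12), 22, 201, False, [0.3, -0.5, -0.9])
(np.float64(1.2), 33, 209, False, [-0.5, -0.9, -1.3])
29.3417
```

View pics/m6.png

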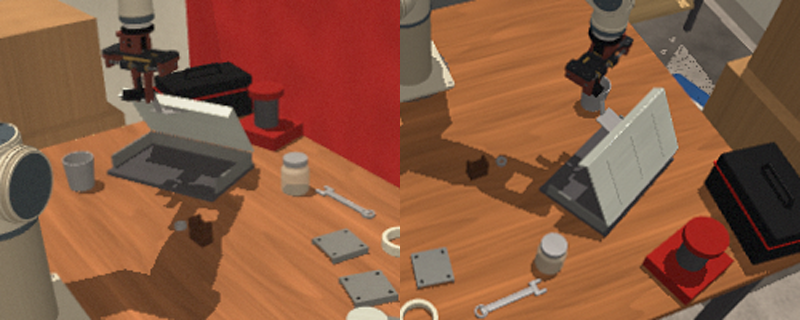

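The cover follows the blade and is well up. I'll push to the stop, withdraw, and check the angle and the plates.

Run:
```python
from h import *
h=BY; P=lambda x,z,y=0:org(box(x,y,z),h)
r=sl(P(68,209),rate=40,f=10); s=env.read_state(); d=s["tool_pos"]-tcp(P(33,209)); print(r,"advanced",np.hypot(*d[:2]).round(1),s["force"].round(1))
sl(P(20,205),rate=80); sl(P(-150,200),rate=200); env.hold(.2)
for n in("side","scene"): shot("s3"+n,n)
im,c=load("s3scene","scene")
for q in quads(im,c,15,roi=384,area=(150,1500)): print(q)
im,c=load("g0s","scene"); print("before")
for q in quads(im,c,15,roi=384,area=(150,1500)): print(q)
a=cv2.imread("pics/s3side.png"); b=cv2.imread("pics/s3scene.png");print(env.read_state()["time_s"])
cv2.imwrite("pics/m7.png",np.hstack([cv2.resize(a[60:260,80:330],(400,320),interpolation=cv2.INTER_CUBIC),cv2.resize(b[60:260,230:480],(400,320),interpolation=cv2.INTER_CUBIC)]))
```

```text
False advanced 35.2 [-1.1 -0.3 -1.8]
{'c': (875.2, -725.8), 'wh': (135.5, 95.9), 'a': np.float64(1.56), 'touch': False, 'px': array([111., 337.]), 'fill': 0.86}
{'c': (875.3, -565.8), 'wh': (94.7, 137.4), 'a': np.float64(0.003), 'touch': False, 'px': array([158., 320.]), 'fill': 0.84}
{'c': (875.1, -407.2), 'wh': (96.2, 152.5), 'a': np.float64(0.001), 'touch': False, 'px': array([203., 304.]), 'fill': 0.86}
{'c': (597.3, -311.9), 'wh': (87.6, 85.5), 'a': np.float64(1.215), 'touch': False, 'px': array([208., 227.]), 'fill': 0.96}
{'c': (652.3, -159.8), 'wh': (86.9, 89.1), 'a': np.float64(1.418), 'touch': False, 'px': array([250., 227.]), 'fill': 0.9}
{'c': (546.4, -448.9), 'wh': (91.3, 88.3), 'a': np.float64(0.71), 'touch': False, 'px': array([169., 227.]), 'fill': 0.86}
{'c': (988.1, 771.3), 'wh': (125.3, 314.3), 'a': np.float64(0.466), 'touch': True, 'px': array([498., 227.]), 'fill': 0.47}
{'c': (297.4, -830.0), 'wh': (227.7, 163.4), 'a': np.float64(0.003), 'touch': False, 'px': array([ 68., 202.]), 'fill': 0.71}
{'c': (332.7, -553.2), 'wh': (158.3, 68.6), 'a': np.float64(0.185), '
[... 1732 characters left out ...]
loat64(0.05), 'touch': False, 'px': array([ 68., 203.]), 'fill': 0.72}
{'c': (332.7, -553.2), 'wh': (158.3, 68.6), 'a': np.float64(0.185), 'touch': False, 'px': array([133., 190.]), 'fill': 0.78}
{'c': (283.1, 479.6), 'wh': (75.5, 143.1), 'a': np.float64(1.059), 'touch': False, 'px': array([351., 117.]), 'fill': 0.79}
{'c': (50.6, -4.4), 'wh': (220.1, 144.8), 'a': np.float64(1.519), 'touch': False, 'px': array([238., 111.]), 'fill': 0.54}
{'c': (-403.2, 1416.0), 'wh': (142.9, 149.3), 'a': np.float64(1.278), 'touch': True, 'px': array([427.,   5.]), 'fill': 0.61}
{'c': (-914.0, -636.2), 'wh': (844.1, 137.2), 'a': np.float64(0.155), 'touch': True, 'px': array([85., 34.]), 'fill': 0.75}
32.4167
```

View pics/m7.png

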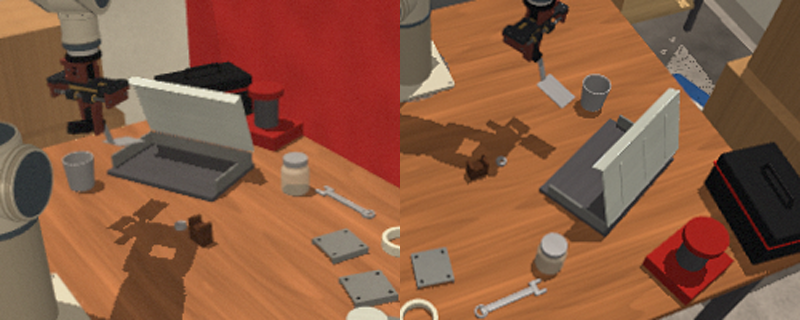

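Run:
```python
from h import *
cs=campose("side");cc=campose("scene")
S=lambda x,y:(80+x/1.6,60+y/1.6); C=lambda x,y:(230+x/1.6,60+y/1.6)
inv=lambda w:np.r_[R.from_euler('z',-BY).as_matrix()[:2,:2]@(w[:2]-BO),w[2]].round(1)
for n,a,b in(("L top",S(132,80),C(279,90)),("R top",S(249,97),C(200,163)),("slab front R",S(221,196),C(211,229)),("slab front L",S(109,168),C(142,187))):
    w=tri([a,b],[cs,cc]); print(n,w.round(1),inv(w))
im,c=shot("g1"); s=env.read_state(); k=cv2.cvtColor(im,cv2.COLOR_BGR2HSV)
m=((k[...,1]<60)&(k[...,2]>125)); r=[(y,np.flatnonzero(m[y,150:370]).min()+150,np.flatnonzero(m[y,150:370]).max()+150) for y in(20,60,100,108,112,114,116,118,120,124) if m[y,150:370].any()]
print(r, s["width"])
```

```text
L top [513.9 541.1 218.8] [ 33.6 165.9 218.8]
R top [666.4 223.9 238.3] [  29.4 -186.   238.3]
slab front R [ 660.1  351.1 -101. ] [  80.2  -69.2 -101. ]
slab front L [420.7 279.9  14.1] [-165.9  -26.7   14.1]
[(20, np.int64(217), np.int64(294)), (60, np.int64(216), np.int64(295)), (100, np.int64(216), np.int64(295)), (108, np.int64(216), np.int64(295)), (112, np.int64(216), np.int64(295)), (114, np.int64(216), np.int64(295)), (116, np.int64(216), np.int64(295)), (118, np.int64(216), np.int64(295)), (120, np.int64(216), np.int64(295)), (124, np.int64(216), np.int64(295))] 19.679447086585384
```

View pics/g1.png

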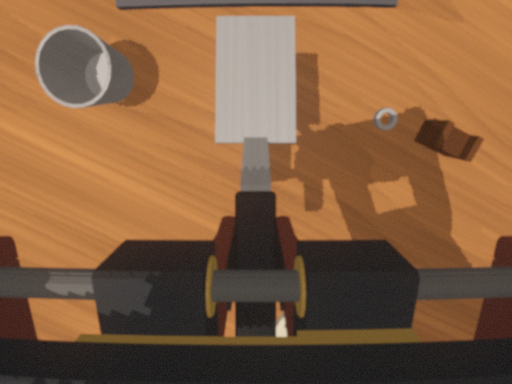

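The blade has pitched about 0.25 rad tip-down in the grip: it is now parallel to the image plane, near edge at row 143, tip at row 15. The cover is at roughly 1.25 rad. I'll push the cover the rest of the way, then press the blade flat on free bench to restore the pitch.

Run:
```python
from h import *
h=BY; P=lambda x,z,y=0:org(box(x,y,z),h)
sl(P(55,207),rate=200); r=sl(P(84,209),rate=40,f=12); s=env.read_state(); print(r,s["force"].round(1),np.hypot(*(s["tool_pos"]-tcp(P(55,209)))[:2]).round(1))
sl(P(30,205),rate=80); sl(P(-150,200),rate=220)
Q=np.array([430.,-110.,0]); hq=-.135
env.reach(tcp(Q+[0,0,110]),down(hq)); sl(Q+[0,0,60]); r=sl(Q+[0,0,-1.5],rate=40,f=18); env.hold(.2); s=env.read_state(); print("flat",r,s["force"].round(1),s["tool_pos"].round(1))
sl(Q+[0,0,90]); env.hold(.2); im,c=shot("g2"); s=env.read_state()
k=cv2.cvtColor(im,cv2.COLOR_BGR2HSV); m=((k[...,1]<60)&(k[...,2]>125)).astype(np.uint8); m[:,:180]=0;m[:,330:]=0;m[170:]=0
kk=max(cv2.findContours(m,0,1)[0],key=cv2.contourArea); print("bbox",cv2.boundingRect(kk),[ (y,np.flatnonzero(m[y]).min(),np.flatnonzero(m[y]).max()) for y in(5,50,100)],s["tool_pos"],s["time_s"])
shot("s4","scene");im,c=load("s4","scene")
for q in quads(im,c,15,roi=384,area=(150,1500)):
    if 80<q["wh"][0]<95 and 80<q["wh"][1]<95: print(q)
```

```text
False [-1.2 -0.8 -2.5] 28.9
flat False [-1.2  0.5  2.4] [ 430.1 -110.   109.5]
bbox (207, 0, 98, 170) [(5, np.int64(207), np.int64(304)), (50, np.int64(208), np.int64(302)), (100, np.int64(210), np.int64(300))] [ 429.61417901 -109.88407095  200.18112317] 41.1417
{'c': (600.8, -339.1), 'wh': (89.4, 84.7), 'a': np.float64(1.217), 'touch': False, 'px': array([201., 230.]), 'fill': 0.95}
{'c': (650.8, -160.0), 'wh': (87.7, 91.8), 'a': np.float64(1.418), 'touch': False, 'px': array([250., 227.]), 'fill': 0.89}
{'c': (546.4, -448.9), 'wh': (91.3, 88.3), 'a': np.float64(0.71), 'touch': False, 'px': array([169., 227.]), 'fill': 0.86}
```

The blade is level again (widths 97/94/90 px, as at first). The middle plate has been knocked to about (597.5,−336) with unchanged yaw. I'll start with plate C.

```bash
cat >> h.py <<'E'
def fz(n=8):
    v=[]
    for _ in range(n): env.hold(.04); v.append(env.read_state()["force"])
    return np.mean(v,0).round(2)
def look():
    im,c=shot("lk","scene"); return [(round(q["c"][0]-3,1),round(q["c"][1]+2.5,1),round(q["a"]+.02,3)) for q in quads(im,c,15,roi=384,area=(150,1500)) if all(78<v<98 for v in q["wh"])]
def pick(x,y,h):
    c=np.array([x,y,0.]); A=lambda d,z:org(c+[0,0,z],h,d)
    env.reach(tcp(A(225,70)),down(h)); sl(A(225,2.8),rate=120); b=fz()
    r=sl(A(113,2.8),rate=90,f=7); s=env.read_state(); print("insert stop",r,(s["tool_pos"]-tcp(A(113,2.8))).round(1))
    if r: return False
    sl(A(113,16),rate=30); print("weight",b,fz()); sl(A(113,90),rate=120)
    im,_=shot("pk"); hs=cv2.cvtColor(im,cv2.COLOR_BGR2HSV)
    print("cols",[np.flatnonzero((hs[r,:,1]<45)&(hs[r,:,2]>70))[[0,-1]].tolist() if ((hs[r,:,1]<45)&(hs[r,:,2]>70)).any() else None for r in(20,60,90)]); return True
def put(y,x=0):
    h=BY; A=lambda px,z:org(box(px,y,z),h,113)
    sl(A(-130,88),h,rate=170); sl(A(x,75),rate=110); sl(A(x,26),rate=80); sl(A(x,15.5),rate=25); env.hold(.2)
    sl(A(x-118,15.8),rate=110); sl(A(x-150,120),rate=200); print("t",env.read_state()["time_s"])
E
python3 - <<'E'
from h import *
for (x,y,h) in((649.2,-158.,-.135),(597.5,-336.2,-.331),(541.5,-446,-.88)): print([env.ik(tcp(org([x,y,z],h,d)),down(h)) is not None for d,z in((225,70),(113,3),(113,90))])
if pick(649.2,-158.,-.135): print("ok")
E
```

```text
[True, True, True]
[True, True, True]
[True, True, True]
insert stop False [-0.6  0.1 -0.1]
weight [-0.18 -0.17 -1.26] [ 0.4   0.11 -2.49]
cols [[178, 331], [180, 509], [181, 511]]
ok
```

Run:
```python
from h import *
put(102); print(look())
im,c=shot("b1"); shot("b1s","scene"); shot("b1d","side")
a=cv2.imread("pics/b1.png");b=cv2.imread("pics/b1s.png")
cv2.imwrite("pics/m8.png",np.hstack([cv2.resize(a,(400,300)),cv2.resize(b[60:260,230:480],(400,300),interpolation=cv2.INTER_CUBIC)]))
```

```text
t 53.85
[(597.8, -336.6, np.float64(1.237)), (543.4, -446.4, np.float64(0.73))]
```

View pics/m8.png

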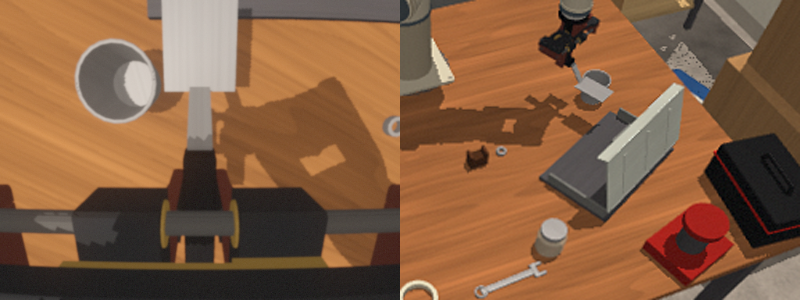

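The cover is wide open and hides the plate from the scene camera, so I'll check it numerically in the side view. Then plate B into the middle slot.

```bash
cat >> h.py <<'E'
def inbox(name):
    im,c=load(name,"side")
    for q in quads(im,c,27,vmax=190,roi=384,area=(100,3000)):
        w=np.array(q["c"]); b=R.from_euler('z',-BY).as_matrix()[:2,:2]@(w-BO)
        if abs(b[0])<130 and abs(b[1])<190: print("inbox",b.round(1),q["wh"],round(q["a"]-BY,2),q["fill"])
E
python3 - <<'E'
from h import *
inbox("b1d")
env.reach(tcp([430,60,130]),down(.2))
if pick(597.6,-336.4,-.331):
    put(0); print(look()); shot("b2d","side"); inbox("b2d")
E
```

```text
insert stop False [-0.6  0.3 -0.1]
weight [ 0.2   0.13 -1.63] [ 0.13  0.22 -2.17]
cols [[179, 511], [181, 468], [183, 448]]
t 69.1417
[(543.4, -446.4, np.float64(0.73))]
```

Run:
```python
from h import *
env.reach(tcp([420,-60,130]),down(-.2))
if pick(541.8,-446.2,-.88):
    W=np.array([430.,-60,100.]); sl(W,-.1,rate=170)
    put(-102); print(look())
    env.reach(tcp([330,150,160]),down(.3)); env.hold(.2); shot("b3d","side")
    a=cv2.imread("pics/b3d.png"); cv2.imwrite("pics/m9.png",cv2.resize(a[90:240,90:290],(800,600),interpolation=cv2.INTER_CUBIC))
```

```text
insert stop False [-0.4  0.5 -0.1]
weight [-0.09 -0.28 -0.91] [-0.21  0.18 -2.02]
cols [[180, 332], [181, 329], [183, 454]]
t 83.8667
[]
```

View pics/m9.png

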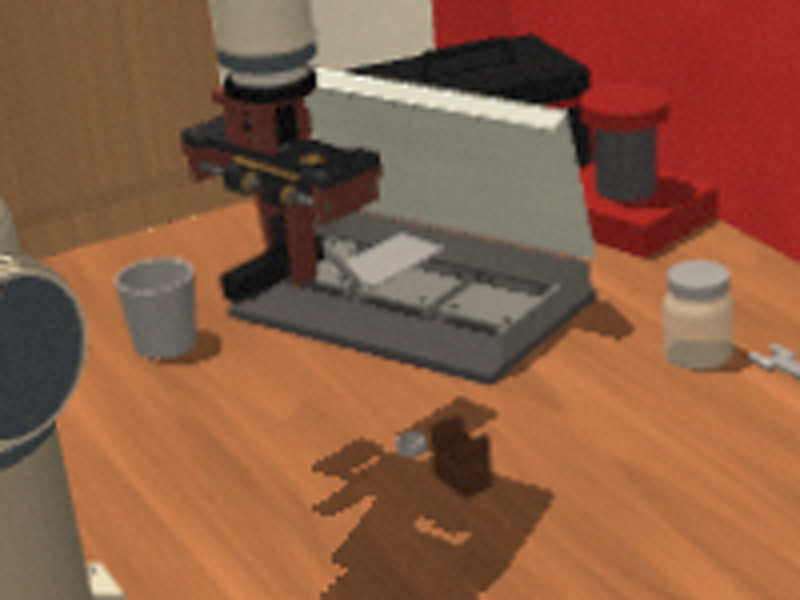

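All three plates lie flat and side by side on the box floor: back left behind the blade, centre (400,285), right (495,300). Next I'll check the spatula's pose in the grip, before returning it to the rest.

Run:
```python
from h import *
env.reach(tcp(SP+[-20,0,140]),down(SH)); sl(SP+[0,0,80],rate=150); env.hold(.2)
im,c=shot("g3"); s=env.read_state()
def prof(im):
    k=cv2.cvtColor(im,cv2.COLOR_BGR2HSV); m=(k[...,1]<60)&(k[...,2]>110)
    out=[]
    for y in(5,40,80,105,110,113,116,119,122,128):
        x=np.flatnonzero(m[y,190:325])+190; out.append((y,x.min(),x.max()) if len(x) else (y,))
    return [tuple(int(v) for v in o) for o in out]
print("g0",prof(cv2.imread("pics/g0.png"))); print("now",prof(im),s["time_s"])
```

```text
g0 [(5, 209, 303), (40, 209, 302), (80, 210, 300), (105, 211, 300), (110, 211, 299), (113, 211, 299), (116, 243, 268), (119, 243, 268), (122, 242, 269), (128, 242, 268)]
now [(5, 207, 304), (40, 208, 303), (80, 209, 301), (105, 210, 300), (110, 210, 299), (113, 211, 299), (116, 211, 298), (119, 242, 268), (122, 242, 268), (128, 242, 269)] 86.0333
```

Run:
```python
from h import *
D=SP+1.3*np.array([np.cos(SH),np.sin(SH),0])
sl(D+[0,0,80]); sl(D+[0,0,8],rate=100); r=sl(D+[0,0,-.3],rate=20,f=10); s=env.read_state(); print(r,s["tool_pos"].round(1),s["force"].round(1))
set_gripper(60); env.hold(.2); sl(D+[0,0,130],rate=150)
env.reach([400,0,330],down(0.1)); env.hold(.2); shot("r1"); 
from sp import rect
env.reach([450,60,330],down(0)); env.hold(.2); im,c=shot("r2")
for n in("w2","r2"):
    im,c=load(n); k=rect(im,(225,2,290,95),lambda h:(h[...,1]<60)&(h[...,2]>125)); t=onplane(k,*c,2.5)[:,:2].astype(np.float32); r=cv2.minAreaRect(t); print(n,np.round(np.r_[r[0],r[1],r[2]],1))
    k=rect(im,(225,95,290,215),lambda h:h[...,2]<75); r=cv2.minAreaRect(onplane(k,*c,62)[:,:2].astype(np.float32)); print(n,"handle",np.round(np.r_[r[0],r[1],r[2]],1))
print(env.read_state()["time_s"])
```

```text
True [485.1  53.1 111.4] [0.2 0.5 5.8]
w2 [591.   58.   95.4  54.6   2.7]
w2 handle [465.6  51.1  40.2  95.   89.9]
r2 [590.   59.1  96.9  54.7   2.4]
r2 handle [465.3  49.4  37.6  94.9  83.5]
91.0917
```

The spatula is back within about 1–2 mm of where it was found. Now I'll shut the cover with closed fingers, from behind and then down.

Run:
```python
from h import *
set_gripper(0)
T=lambda x,z:box(x,0,z)+[0,0,env.tips_ahead]
def pt(a,u=-160,hw=10,over=1.5):
    w=3+hw*np.sin(a)-over; return 95+u*np.cos(a)+w*np.sin(a), 50-u*np.sin(a)+w*np.cos(a)
q=down(BY); print([env.ik(T(*p),q) is not None for p in((150,330),(150,250),pt(1.45),pt(.7),pt(0))])
env.move_l([400,0,420]); env.reach(T(-150,380),q); env.move_l(T(150,350),rate=250); env.move_l(T(120,pt(1.45)[1]+10),rate=200)
for a in np.r_[1.45:0.06:14j]:
    r=env.move_l(T(*pt(a)),rate=110,f_stop=20)
    if r: print("stop",a,env.read_state()["force"]); break
r=env.move_l(T(pt(0)[0],pt(0)[1]-2),rate=25,f_stop=15); s=env.read_state(); print(r,s["force"].round(1),"tip z",(s["tool_pos"][2]-env.tips_ahead).round(1),s["time_s"])
env.move_l(T(-65,200)); env.reach([400,-60,400],down(.1)); env.hold(.3)
shot("e1","side"); a,b=cv2.imread("pics/e1.png"),shot("e2","scene")[0]
cv2.imwrite("pics/m10.png",np.hstack([cv2.resize(a[80:280,80:330],(400,320),interpolation=cv2.INTER_CUBIC),cv2.resize(b[100:300,180:430],(400,320),interpolation=cv2.INTER_CUBIC)]))
```

```text
[True, True, True, True, True]
True [-1.7 -1.5  9.4] tip z 53.3 101.3583
```

View pics/m10.png

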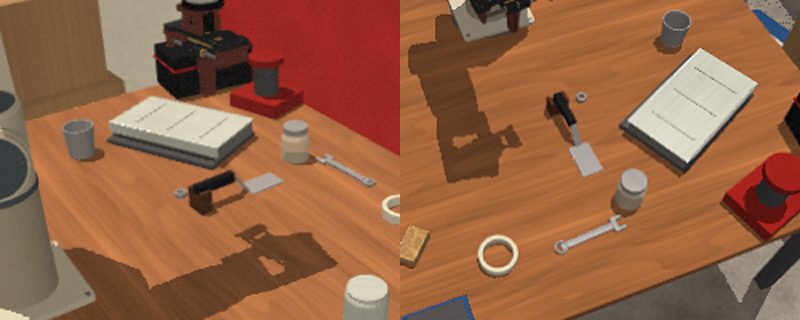

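The cover is shut (fingertips stopped on it at z 53), the spatula is on its rest, and the other things are where they were. Handing in.

```bash
python3 -c "
from h import *
print(workorder.sign_off())"
```

```text
the job is handed in; nothing more can be done
None
```

I handed in the job at about 103 s on the robot's clock: all three plates went in flat and side by side (last seen just before closing), the cover is shut, the spatula is back on its rest within 1–2 mm, and no verdict came back.

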